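# Turn over a settled polish tin in the bench turner

## Task

One of the two sealed polish tins is due to be turned over to loosen its settled contents: the one whose lid has the colour of the disc lying in the wooden tray. Keeping it upright, load it into the turner's cage and push it fully home against the back, then crank it upside down, keep it there for two seconds, crank it back level so that the tin stands upright in the cage again, and let go. Leave the other tin, the discs and everything else on the bench where they are.

Things in the scene. Friction and masses are not known exactly. Their poses are not given: they have to be found in the camera images.
- turner: fixed green bench device that turns a tin over. Origin on the bench under the middle of its cage; x runs from the loading shelf (at -x, to the robot's right) through the cage to the crank (+x), z up. The turning axis is parallel to x at z = 85 mm. Rear bearing pillar: x = 42 to 66 mm, up to z = 110 mm.
- shelf (a point): centre of the top of the turner's steel loading shelf, 35 mm above the bench, 82.5 mm before the turner's origin; 85 mm long (x), 100 mm wide. Guide strips 8 mm high, 76 mm apart, flaring wider at the outer end. A 6 mm gap parts it from the cage, whose inner floor is 1 mm lower. A tin that sticks out of the cage jams on the shelf when turned.
- cage (a joint): angle of the turner's cage about its x axis, rad: 0 = level for loading (against a stop), 3.14 = turned upside down (against a stop); the crank goes from its +y (robot's) side over the top to its far side. Friction holds it where it is left.
- cage_mid (a point): middle of the aluminium cage, on the turning axis; turns with it (x along the axis, away from the open front; z up at joint 0). A clear-walled box open only at the front (-x): inside 74 mm wide (y), 102 mm high (z); inner face of the back at x = +30 mm, walls 5 mm, top 56 mm above the axis. A tin fully home has its centre line at x = -2 mm.
- cage_front (a point): middle of the cage's open front, 34 mm before cage_mid; a tin fully home is flush with it.
- crank_grip (a point): middle of the red freely turning sleeve on the crank pin, 22 mm in diameter, 80 mm long, along the turner's x axis; 125 mm behind the cage middle and 75 mm from the turning axis; turns with the cage.
- tin_blue: sealed square tin with a blue lid and blue band, 64 x 64 mm, 96 mm tall, about 0.45 kg. Origin: centre of its underside; z to the lid.
- tin_orange: the same tin with an orange lid and band.
- job_tray: fixed shallow wooden tray 110 x 110 mm, 16 mm high, floor 5 mm thick; origin under its centre. The disc lying in it tells which tin is due.
- disc_blue: blue batch disc, 60 mm in diameter, 12 mm thick; lies in the wooden tray or on a black rubber pad. Origin: centre of its underside.
- disc_orange: orange batch disc, the same otherwise.
- tape: yellow tape roll lying flat, 90 mm in diameter, 45 mm high, beyond the turner. Origin: centre of its underside.
- wheel_red: polishing wheel with red hub lying flat, 150 mm in diameter, 26 mm high. Origin: centre of its underside.
- wheel_tan: polishing wheel with tan hub lying flat, 140 mm in diameter, 26 mm high. Origin: centre of its underside.
- screwdriver: screwdriver lying flat, 190 mm long, along its x.
- compound_bar: brown bar of polishing compound, 120 x 50 x 40 mm. Origin: centre of its underside.
- wood_block: pale wooden block, 140 x 60 x 35 mm. Origin: centre of its underside.
Mind the look-alikes: they are no part of the job. Of the things like the disc_orange, leave any that is pink; of the rest the larger one is meant.

How it is judged:
By the outcome, as a careful person would: the job done as asked, in the order asked, and still so for the second after the job is handed in, with the robot touching nothing.
It also fails if it takes over 72 s, if anything falls off the work surface, if the arm or the gripper's body presses on something with over 40 N, if the wrist force passes 120 N, or if a joint passes its speed limit or range.

## Robot

A 7-joint arm with a two-finger parallel gripper is mounted at the origin on the work surface. World frame = base frame: x ahead of the robot, y to its left, z up, the work surface at z = 0. Lengths are in m, angles in rad, forces in N, time in s.
With the tool pointing down it reaches from about 0.4 to 0.925 m from the base axis. Payload 4.1 kg.
Tool frame: the origin (TCP) lies at the very end of the fingers, on their centre line; the grasp point (between the pads) lies ctrl.pinch_z behind it (ctrl.pinch_z is the distance from the TCP to the grasp point, in m); z points along the fingers, y is the line along which they close (so a half turn about z gives the same grasp; the last joint's range is limited). The gripper opens to 85 mm and grips with 20 to 120 N. Pads are 22 mm wide; open, the fingers measure 114 mm over their backs; the gripper's body (76 mm by 85 mm) begins 54 mm behind the grasp point. The pads swing forward as they close: fully open they stand 13 mm farther back than shut.
Start: joints at [1.051, 0.398, 0.045, 1.537, -0.019, 1.207, -0.051], TCP at [0.266, -0.593, 0.231] pointing down, gripper open.
Joint ranges: [-2.82, 2.82], [-0.49, 2.23], [-1.37, 1.46], [0, 2.46], [-1.36, 4.5], [0.23, 2], [-2.94, 2.94]. Speed limits (rad/s): [2.57, 2.57, 3.14, 3.14, 3.14, 3.14, 3.14].

## Interface

Orientations are given as a rotation vector (axis times angle).
In Python, from cell import status, cams, ctrl gives the robot as it stands.
- The arm moves only by the tool step_arm, never from a script. Its argument "plan" is a list of rows, each an object with "slide": the shift along the world's x, y, z normalised to -1 to 1, where 1 is 30 cm, a list of three; "rotation": the turn, a rotation vector about the world's x, y, z normalised to -1 to 1, where 1 is 120 degrees, a list of three. A call has exactly 8 rows; each row is the pose to reach, as a shift and turn from the pose commanded when the call began; what a row does not reach only later rows make up. A row lasts 1/8 s, in which the tool goes at most 62.5 mm and 10.7 degrees, less where a joint would pass 70% of its speed; a pose out of reach is approached as far as the arm can. A call with a number of a shift or a turn outside -1 to 1 is refused whole. A call with a gripper value outside its range is refused whole. "jaw" is the opening, from 0 (shut) to 1 (fully open), set as the call begins (left out, the last holds). The fingers move at their own pace and stop on an object; "squeeze" is the grip in N (left out, the last holds). Time passes only in rows, so rows that repeat a pose let the fingers close, or fill a call up. It gives the time, the measured TCP pose, the force, the opening and the grip force at its end, in the units of the state.
- status.state(): the state, without advancing time (a new reading comes with each control period).
- cams.read_camera(name): name is "scene" or "top" or "wrist"; returns a dict with "color" (400x640x3 uint8, blue, green, red), "fovy" (degrees; the focal length in pixels is half the picture's height over the tangent of half this angle, whatever the lens; pixels are square), "cx", "cy" (the principal point, pixels), "R" (3x3) and "t" (3): a world point X has camera coordinates R X + t. Camera axes: x right, y down, z forward; pixel columns grow to the right and rows downward; lengths in m; the calibration is good to about 2 mm. The wrist camera is an equidistant fisheye: a pixel r from the principal point sees the ray r / f radians off the axis. A picture is of the moment at which its call begins. There is no depth.
- ctrl.hand_in(): hands the job in; it is judged then, once.
Trained networks look in the newest picture that a camera, given by its name, has taken for a name from the list of things; names that differ only in an ending like _2 or _b are one class to them, and where a whole thing is asked for, a point or a joint stands for the part that bears it (a point fixed in the world has none). Each returns a list of dicts, best first, with "p" (0 to 1); they miss things now and then, are a little off and sometimes report something else, mostly with a low value. They report only what shows in the picture. A call takes as long as a camera call. They do not tell look-alikes from the thing itself.
- cams.search_frame(camera, query): "rect" ([left, top, right, bottom] in pixels, round what is visible of it).
The state is a dict: "t": time; "q": joint angles; "qd": joint speeds; "tau": joint torques, N m; "eef_pos": TCP position; "orientation": TCP orientation; "force": force on the tool from outside, world axes, zero at the start; "torque": the same for the moment, N m; "grip_width": opening from 0.0 (shut) to 1.0 (fully open); "finger_force": force on a finger pad.
Only numpy, scipy, OpenCV 4.12 (cv2) and the standard library are available. Lean on these libraries where they do the work, as an engineer would, in place of code of your own. Each camera call takes 0.05 s, during which the arm holds its last target. There are 200 camera calls.

## Working session

There is one attempt and no reset: what is moved stays moved. The work goes in short steps, Python scripts to look and compute and a tool call to move; the robot and the scene stay as the last step left them, time stands still between calls to the robot, and variables do not carry over. Pictures are saved under pics/ and viewed, at most 12 in all, crops included, and the job is handed in when it is done.

Besides the shell and the picture viewer there is one more tool, called after "Emit:" as name(argument=value, ...), one argument or row to a line, values as JSON. step_arm: Moves the arm, as the interface text tells. Scaled input: -1 to 1 covers 30 cm each way for a shift and 120 degrees each way for a turn. Its arguments: {"type":"object","properties":{"plan":{"type":"array"},"jaw":{"type":"number"},"squeeze":{"type":"number"}},"required":["plan"]}

```bash
mkdir -p pics; ls; python3 - <<'E'
from cell import status,cams,ctrl
import cv2,numpy as np
s=status.state();print({k:np.round(v,3).tolist() for k,v in s.items()},ctrl.pinch_z)
a=[]
for c in['scene','top']:
    r=cams.read_camera(c);cv2.imwrite(f'pics/{c}0.png',r['color']);print(c,r['fovy'],r['cx'],r['cy'],np.round(r['R'],3).tolist(),np.round(r['t'],3).tolist())
    for n in['turner','shelf','cage','crank_grip','tin_blue','tin_orange','job_tray','disc_blue','disc_orange','tape']:
        print(n,[(np.round(d['rect']).astype(int).tolist(),round(d['p'],2)) for d in cams.search_frame(c,n)[:3]])
E
```

```text
pics
{'t': 0.0, 'q': [1.051, 0.399, 0.045, 1.538, -0.019, 1.207, -0.051], 'qd': [0.002, -0.0, 0.001, -0.0, -0.0, 0.001, 0.0], 'tau': [-0.001, -47.512, 1.364, -25.423, 0.012, 0.009, 0.0], 'eef_pos': [0.265, -0.593, 0.23], 'orientation': [-3.07, -0.656, 0.001], 'force': [1.122, 0.157, -0.815], 'torque': [-0.023, 0.017, -0.02], 'finger_force': 0.0, 'grip_width': 0.998} 0.0187
scene 53.14503985035392 320.67343101844426 200.07890164847962 [[-0.71, 0.704, -0.021], [0.398, 0.377, -0.836], [-0.581, -0.602, -0.548]] [0.404, -0.139, 1.603]
turner [([294, 190, 400, 257], 0.68)]
shelf [([291, 191, 398, 259], 0.62)]
cage [([316, 190, 397, 241], 0.55)]
crank_grip [([231, 188, 249, 199], 0.68), ([291, 193, 397, 257], 0.64), ([318, 191, 399, 241], 0.6)]
tin_blue [([266, 154, 287, 183], 0.89)]
tin_orange [([419, 227, 452, 275], 0.63)]
job_tray [([218, 185, 258, 210], 0.89), ([233, 188, 248, 197], 0.65), ([250, 240, 285, 272], 0.41)]
disc_blue [([234, 187, 248, 198], 0.62), ([292, 270, 346, 320], 0.54)]
disc_orange [([385, 292, 406, 316], 0.76), ([430, 330, 451, 351], 0.6), ([361, 255, 380, 278], 0.52
[... 157 characters left out ...]
96, 0.014, -0.087], [0.088, 0.022, -0.996]] [0.026, 0.547, 1.236]
turner [([257, 173, 343, 220], 0.92)]
shelf [([256, 170, 344, 219], 0.56), ([460, 246, 470, 291], 0.44)]
cage [([462, 177, 494, 219], 0.34), ([213, 216, 243, 238], 0.27)]
crank_grip [([254, 180, 315, 218], 0.58), ([256, 173, 346, 218], 0.56)]
tin_blue [([250, 118, 292, 158], 0.66), ([419, 217, 450, 237], 0.58), ([460, 177, 497, 220], 0.57)]
tin_orange [([209, 215, 241, 240], 0.74)]
job_tray [([406, 154, 442, 191], 0.87)]
disc_blue [([417, 168, 432, 184], 0.64), ([260, 172, 347, 219], 0.28)]
disc_orange [([251, 178, 272, 191], 0.81), ([253, 172, 345, 218], 0.64), ([215, 160, 234, 177], 0.63)]
tape [([312, 120, 336, 148], 0.84)]
```

```bash
python3 - <<'E'
import cv2
a=cv2.imread('pics/top0.png')[90:300,180:500];cv2.imwrite('pics/top0c.png',cv2.resize(a,(800,525),interpolation=cv2.INTER_CUBIC))
a=cv2.imread('pics/scene0.png')[140:365,200:500];cv2.imwrite('pics/scene0c.png',cv2.resize(a,(800,600),interpolation=cv2.INTER_CUBIC))
E
```

```text
(no output)
```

View pics/top0c.png

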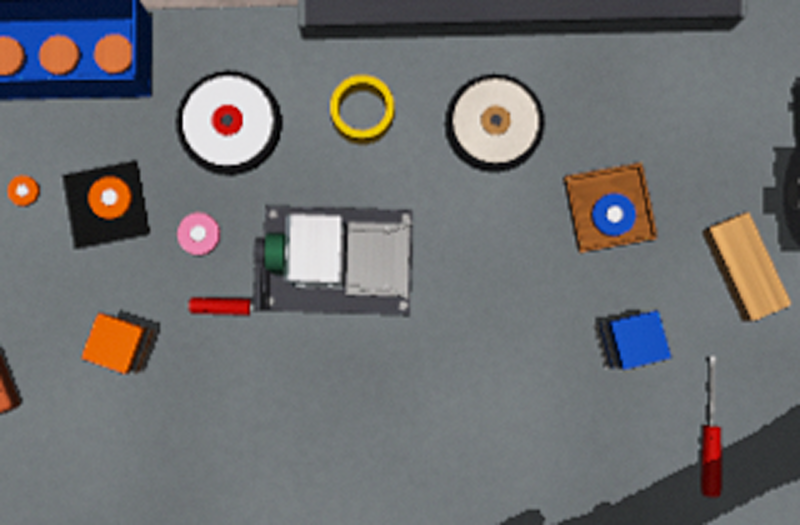

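View pics/scene0c.png

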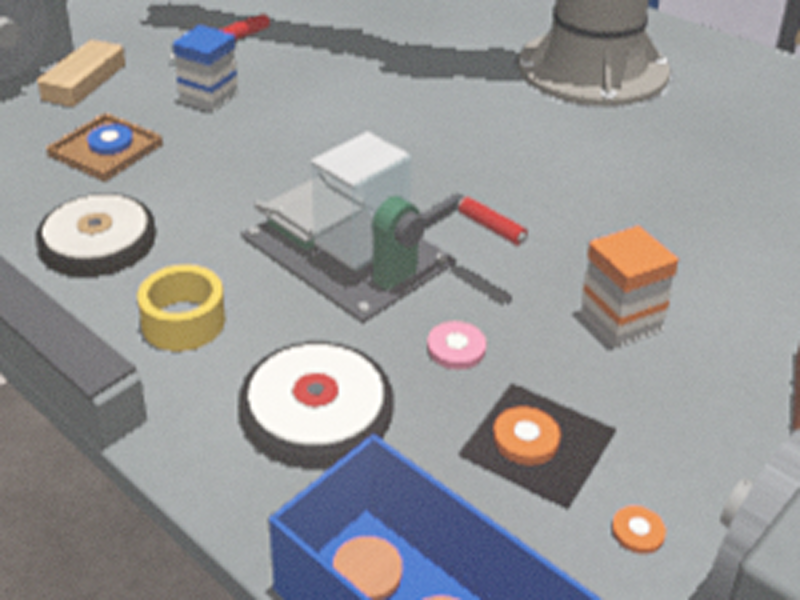

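The blue disc (top-crop 613,214) is in the tray, so the blue tin (640,340) is due. The turner's shelf faces image-right (-y), and the sleeve is red at (220,306).

```bash
cat > h.py <<'E'
import cv2,numpy as np
from cell import status,cams,ctrl
def K(r):
    f=200/np.tan(np.radians(r['fovy']/2)); return f,r['cx'],r['cy']
def back(r,uv,z):
    f,cx,cy=K(r);R=np.array(r['R']);C=-R.T@np.array(r['t'])
    uv=np.atleast_2d(uv).astype(float)
    d=np.c_[(uv[:,0]-cx)/f,(uv[:,1]-cy)/f,np.ones(len(uv))]@R
    return C+d*((z-C[2])/d[:,2])[:,None]
def proj(r,X):
    f,cx,cy=K(r);c=np.atleast_2d(X)@np.array(r['R']).T+np.array(r['t'])
    return np.c_[f*c[:,0]/c[:,2]+cx,f*c[:,1]/c[:,2]+cy]
def mask(r,lo,hi,box):
    h=cv2.cvtColor(r['color'],cv2.COLOR_BGR2HSV);m=cv2.inRange(h,np.array(lo),np.array(hi))
    o=np.zeros_like(m);x0,y0,x1,y1=box;o[y0:y1,x0:x1]=m[y0:y1,x0:x1];return o
def rect(m,r,z):
    v,u=np.nonzero(m);P=back(r,np.c_[u,v],z)[:,:2]
    q=cv2.minAreaRect((P*1000).astype(np.float32));return len(u),q,P.mean(0)
E
python3 - <<'E'
from h import *
r=cams.read_camera('top');R=np.array(r['R']);print('C',-R.T@np.array(r['t']))
print('blue lid',rect(mask(r,(105,150,120),(125,255,255),(415,210,455,245)),r,.096))
print('orange lid',rect(mask(r,(5,150,120),(20,255,255),(205,205,245,245)),r,.096))
print('sleeve',rect(mask(r,(0,150,60),(8,255,255),(250,200,285,222)),r,.085))
# crop for fine corners
a=r['color'][165:225,245:350];cv2.imwrite('pics/turn.png',cv2.resize(a,None,fx=7.6,fy=7.6,interpolation=cv2.INTER_CUBIC))
s=cams.read_camera('scene')
print('sleeve scene',rect(mask(s,(0,150,60),(8,255,255),(360,205,405,240)),s,.085))
print('blue lid scene',rect(mask(s,(105,150,150),(125,255,255),(262,145,290,165)),s,.096))
E
```

```text
C [ 0.4362251  -0.00862706  1.27935853]
blue lid (387, ((453.08099365234375, -355.84979248046875), (63.29887008666992, 63.275367736816406), 13.147747039794922), array([ 0.45283624, -0.35583279]))
orange lid (381, ((457.0611877441406, 335.1701354980469), (64.25862884521484, 64.1552734375), 70.23900604248047), array([0.45706961, 0.33519429]))
sleeve (149, ((504.4546203613281, 194.71697998046875), (76.90332794189453, 19.950376510620117), 89.22844696044922), array([0.50464178, 0.19392936]))
sleeve scene (90, ((499.75067138671875, 190.9268035888672), (76.85089874267578, 18.43588638305664), 86.79812622070312), array([0.49910537, 0.19342455]))
blue lid scene (103, ((452.69683837890625, -350.7299499511719), (58.521881103515625, 60.07844924926758), 15.3423433303833), array([ 0.45291164, -0.35166878]))
```

View pics/turn.png

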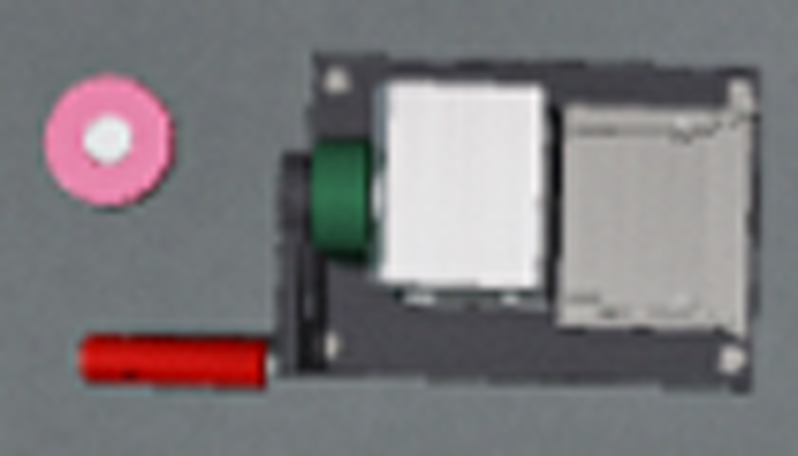

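Top crop: the cage top is white and centred near (462,184). The shelf is grey, about (560–750, 105–330), the sleeve is centred at (174,360), and the turner yaw is a couple of degrees. Next I'll fit its pose.

```bash
python3 - <<'E'
from h import *
from scipy.optimize import least_squares
r=cams.read_camera('top')
def W(p,X):
    x,y,a=p;c,s=np.cos(a),np.sin(a);X=np.array(X,float)
    return np.c_[x+c*X[:,0]-s*X[:,1],y+s*X[:,0]+c*X[:,1],X[:,2]]
m=mask(r,(0,0,205),(180,40,255),(290,172,320,206));v,u=np.nonzero(m);q=cv2.minAreaRect(np.c_[u,v].astype(np.float32))
print('cage px',len(u),q); print(rect(m,r,.141))
px=lambda c:np.array(c)/7.6-[0,0]+[245,165]-.43
sl=np.array([[565,105],[748,108],[742,333],[557,326]]);cg=q[0]
print('shelf back',back(r,px(sl),.035).round(4).tolist())
S=[[-40,-50,35],[-125,-50,35],[-125,50,35],[-40,50,35]]
mr=mask(r,(0,150,60),(8,255,255),(250,200,285,222));v,u=np.nonzero(mr);su=[u.mean(),v.mean()]
Xs=np.array(S+[[.5,0,141],[125,75,85]])/1000
uv=np.vstack([px(sl),cg,su]);w=np.array([.5]*4+[1,1.5])[:,None]
f=lambda p:((proj(r,W(p,Xs))-uv)*w).ravel()
s=least_squares(f,[.57,.06,1.55]);print('turner',s.x.round(4),np.degrees(s.x[2]));print(f(s.x).reshape(-1,2).round(2).tolist())
for n,X in dict(shelf=[-82.5,0,35],front=[-34,0,85],grip=[125,75,85],mid=[0,0,85]).items():print(n,W(s.x,[np.array(X)/1000]).round(4))
sc=cams.read_camera('scene');i=sc['color'].copy()
pts=np.array(S+[[-34,-42,141],[-34,42,141],[35,42,141],[35,-42,141],[85,75,85],[165,75,85]])/1000
i=cv2.resize(i[170:260,270:420],None,fx=5.3,fy=5.3,interpolation=cv2.INTER_CUBIC)
for p in proj(sc,W(s.x,pts)):cv2.circle(i,tuple(int(k) for k in (p+.5-[270,170])*5.3),3,(0,255,255),1)
cv2.imwrite('pics/fit.png',i)
E
```

```text
cage px 504 ((305.5, 189.0), (26.0, 19.0), 90.0)
(504, ((572.9207153320312, 64.18574523925781), (60.53471374511719, 83.34136962890625), 89.39067077636719), array([0.57266639, 0.06403568]))
shelf back [[0.6219, 0.0239, 0.035], [0.6193, -0.0597, 0.035], [0.5163, -0.0552, 0.035], [0.5207, 0.0287, 0.035]]
turner [0.5732 0.0652 1.5214] 87.17258506575455
[[0.15, 0.1], [0.35, 0.32], [0.28, -0.12], [0.14, -0.1], [-0.51, -0.15], [0.06, 0.04]]
shelf [[ 0.5692 -0.0172  0.035 ]]
front [[0.5716 0.0313 0.085 ]]
grip [[0.5045 0.1938 0.085 ]]
mid [[0.5732 0.0652 0.085 ]]
```

View pics/fit.png

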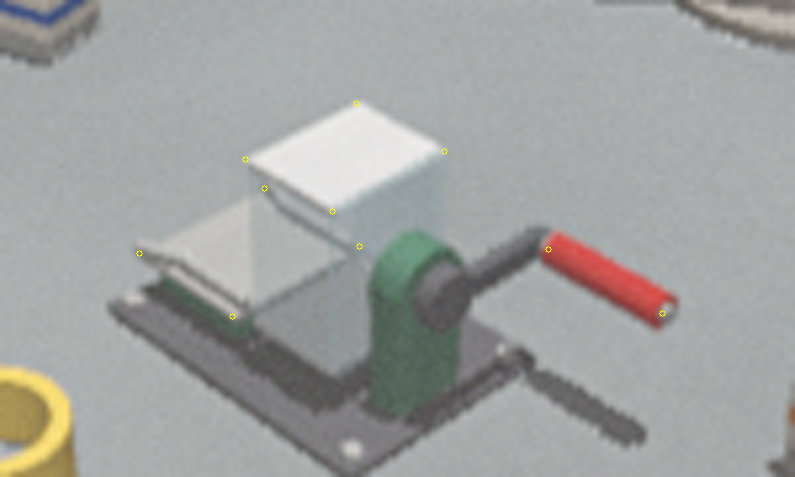

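The turner fit matches the scene view: the projected cage, shelf and sleeve points land on their features. I'll move above the blue tin, turning the jaws to its yaw.

Emit:
step_arm(
  plan=[
    {"slide": [0.627, 0.793, 0], "rotation": [0, 0, 0.66]},
    {"slide": [0.627, 0.793, 0], "rotation": [0, 0, 0.66]},
    {"slide": [0.627, 0.793, 0], "rotation": [0, 0, 0.66]},
    {"slide": [0.627, 0.793, 0], "rotation": [0, 0, 0.66]},
    {"slide": [0.627, 0.793, 0], "rotation": [0, 0, 0.66]},
    {"slide": [0.627, 0.793, 0], "rotation": [0, 0, 0.66]},
    {"slide": [0.627, 0.793, 0], "rotation": [0, 0, 0.66]},
    {"slide": [0.627, 0.793, 0], "rotation": [0, 0, 0.66]},
  ],
  jaw=1,
  squeeze=50,
)

```text
t: 2.3
eef_pos: [0.4537, -0.3554, 0.2314]
orientation: [1.945, 2.467, -0.0]
force: [-0.3, -0.0, 0.8]
grip_width: 1.002
finger_force: 0.0
```

```bash
python3 - <<'E'
from h import *
r=cams.read_camera('wrist');cv2.imwrite('pics/w1.png',r['color']);s=status.state();print(np.round(s['eef_pos'],4),np.round(s['orientation'],3),np.round(s['q'],2),s['t'])
R=np.array(r['R']);t=np.array(r['t']);print('C',(-R.T@t).round(3))
f,cx,cy=K(r)
def bf(uv,z):
    uv=np.atleast_2d(uv).astype(float);d=uv-[cx,cy];rr=np.linalg.norm(d,axis=1);th=rr/f
    v=np.c_[d/rr[:,None]*np.sin(th)[:,None],np.cos(th)]@R;C=-R.T@t
    return C+v*((z-C[2])/v[:,2])[:,None]
m=mask(r,(105,150,120),(125,255,255),(0,0,640,400));n,l,st,_=cv2.connectedComponentsWithStats(m)
for k in range(1,n):
    if st[k,4]>400:
        v,u=np.nonzero(l==k);P=bf(np.c_[u,v],.096)[:,:2];print(st[k],cv2.minAreaRect((P*1000).astype(np.float32)),P.mean(0))
E
```

```text
[ 0.4537 -0.3554  0.2314] [1.944 2.468 0.   ] [ 0.84  0.28 -0.31  1.71  0.09  1.17  0.75] 2.35
C [ 0.436 -0.275  0.374]
[ 282  158   68   63 3847] ((453.22528076171875, -357.1363220214844), (61.92622756958008, 61.1904411315918), 13.521275520324707) [ 0.45306051 -0.35553525]
[ 430  176   40   44 1140] ((587.0933227539062, -332.9534606933594), (44.42108154296875, 45.42570114135742), 21.844661712646484) [ 0.58635513 -0.33271285]
```

View pics/w1.png

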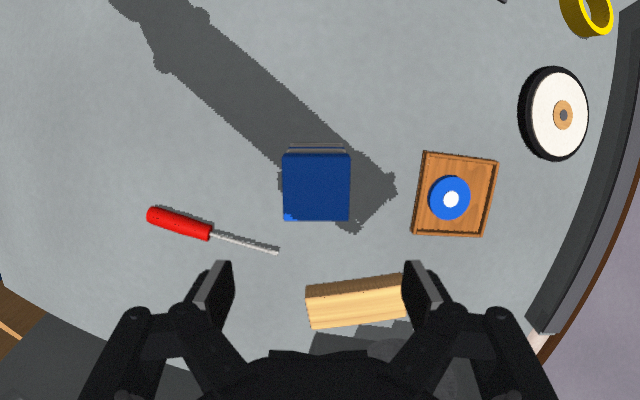

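The tin's lid is centred between the fingers at (316,187), and its yaw agrees. Descend.

Emit:
step_arm(
  plan=[
    {"slide": [-0.002, -0.001, -0.12], "rotation": [0, 0, 0]},
    {"slide": [-0.002, -0.001, -0.27], "rotation": [0, 0, 0]},
    {"slide": [-0.002, -0.001, -0.41], "rotation": [0, 0, 0]},
    {"slide": [-0.002, -0.001, -0.52], "rotation": [0, 0, 0]},
    {"slide": [-0.002, -0.001, -0.59], "rotation": [0, 0, 0]},
    {"slide": [-0.002, -0.001, -0.62], "rotation": [0, 0, 0]},
    {"slide": [-0.002, -0.001, -0.62], "rotation": [0, 0, 0]},
    {"slide": [-0.002, -0.001, -0.62], "rotation": [0, 0, 0]},
  ],
)

```text
t: 3.35
eef_pos: [0.4539, -0.3563, 0.0464]
orientation: [1.948, 2.462, 0.0]
force: [0.2, 0.4, 0.2]
grip_width: 0.998
finger_force: 0.0
```

Emit:
step_arm(
  plan=[
    {"slide": [0, 0, 0], "rotation": [0, 0, 0]},
    {"slide": [0, 0, 0], "rotation": [0, 0, 0]},
    {"slide": [0, 0, 0], "rotation": [0, 0, 0]},
    {"slide": [0, 0, 0], "rotation": [0, 0, 0]},
    {"slide": [0, 0, 0], "rotation": [0, 0, 0]},
    {"slide": [0, 0, 0], "rotation": [0, 0, 0]},
    {"slide": [0, 0, 0], "rotation": [0, 0, 0]},
    {"slide": [0, 0, 0], "rotation": [0, 0, 0]},
  ],
  jaw=0,
  squeeze=50,
)

```text
t: 4.35
eef_pos: [0.4531, -0.3564, 0.0464]
orientation: [1.949, 2.463, -0.001]
force: [-2.0, -0.6, 6.3]
grip_width: 0.744
finger_force: 57.0
```

Emit:
step_arm(
  plan=[
    {"slide": [0, 0, 0.12], "rotation": [0, 0, 0]},
    {"slide": [0, 0, 0.25], "rotation": [0, 0, 0]},
    {"slide": [0.05, 0.1, 0.333], "rotation": [0, 0, 0]},
    {"slide": [0.13, 0.26, 0.333], "rotation": [0, 0, -0.03]},
    {"slide": [0.22, 0.45, 0.333], "rotation": [0, 0, -0.07]},
    {"slide": [0.31, 0.63, 0.333], "rotation": [0, 0, -0.1]},
    {"slide": [0.37, 0.75, 0.333], "rotation": [0, 0, -0.134]},
    {"slide": [0.387, 0.787, 0.333], "rotation": [0, 0, -0.134]},
  ],
)

```text
t: 5.35
eef_pos: [0.5694, -0.1148, 0.144]
orientation: [-2.266, -2.172, -0.001]
force: [-0.9, 0.0, -4.7]
grip_width: 0.742
finger_force: 59.2
```

Emit:
step_arm(
  plan=[
    {"slide": [0, 0.08, 0], "rotation": [0, 0, 0]},
    {"slide": [0, 0.18, 0], "rotation": [0, 0, 0]},
    {"slide": [0, 0.27, -0.03], "rotation": [0, 0, 0]},
    {"slide": [0, 0.33, -0.06], "rotation": [0, 0, 0]},
    {"slide": [0, 0.33, -0.1], "rotation": [0, 0, 0]},
    {"slide": [0, 0.33, -0.13], "rotation": [0, 0, 0]},
    {"slide": [0, 0.33, -0.13], "rotation": [0, 0, 0]},
    {"slide": [0, 0.33, -0.13], "rotation": [0, 0, 0]},
  ],
)

```text
t: 6.35
eef_pos: [0.5694, -0.0217, 0.1064]
orientation: [2.276, 2.165, 0.0]
force: [-0.4, 0.3, -5.4]
grip_width: 0.745
finger_force: 59.0
```

```bash
python3 - <<'E'
from h import *
r=cams.read_camera('wrist');cv2.imwrite('pics/w2.png',r['color']);s=status.state();print(np.round(s['eef_pos'],4),np.round(s['orientation'],3),s['t'],s['grip_width'])
r=cams.read_camera('top');print('blue lid',rect(mask(r,(105,150,100),(125,255,255),(290,150,370,230)),r,.141))
s=cams.read_camera('scene')['color'][140:260,220:400]
t=r['color'][150:240,250:385]
a=cv2.resize(s,(600,400),interpolation=cv2.INTER_CUBIC)
cv2.imwrite('pics/s2.png',a)
E
```

```text
[ 0.5696 -0.0214  0.1066] [2.275e+00 2.165e+00 1.000e-03] 6.4 0.7409727047675126
blue lid (0, ((0.0, 0.0), (0.0, 0.0), 0.0), array([nan, nan]))h.py:18: RuntimeWarning: Mean of empty slice.
  q=cv2.minAreaRect((P*1000).astype(np.float32));return len(u),q,P.mean(0)
  ret = um.true_divide(
```

View pics/w2.png

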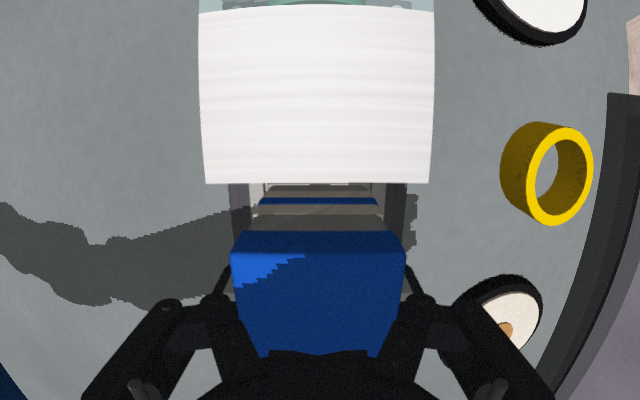

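The tin (cols 230–405) and the cage top (205–430) share the same centreline at about 318, and the yaw is aligned. I'll lower to just above the shelf, then slide the nose of the tin into the cage.

Emit:
step_arm(
  plan=[
    {"slide": [0, 0, -0.03], "rotation": [0, 0, 0]},
    {"slide": [0, 0, -0.06], "rotation": [0, 0, 0]},
    {"slide": [0, 0, -0.077], "rotation": [0, 0, 0]},
    {"slide": [0, 0, -0.077], "rotation": [0, 0, 0]},
    {"slide": [0.002, 0.03, -0.077], "rotation": [0, 0, 0]},
    {"slide": [0.004, 0.065, -0.077], "rotation": [0, 0, 0]},
    {"slide": [0.005, 0.095, -0.077], "rotation": [0, 0, 0]},
    {"slide": [0.005, 0.095, -0.077], "rotation": [0, 0, 0]},
  ],
)

```text
t: 7.5
eef_pos: [0.5707, 0.0098, 0.0834]
orientation: [-2.271, -2.17, -0.001]
force: [-0.5, 1.0, -6.0]
grip_width: 0.745
finger_force: 59.1
```

Emit:
step_arm(
  plan=[
    {"slide": [0, 0, -0.003], "rotation": [0, 0, 0]},
    {"slide": [0, 0, -0.005], "rotation": [0, 0, 0]},
    {"slide": [0, 0, -0.006], "rotation": [0, 0, 0]},
    {"slide": [0, 0, -0.006], "rotation": [0, 0, 0]},
    {"slide": [0, 0, -0.006], "rotation": [0, 0, 0]},
    {"slide": [0, 0, -0.006], "rotation": [0, 0, 0]},
    {"slide": [0, 0, -0.006], "rotation": [0, 0, 0]},
    {"slide": [0, 0, -0.006], "rotation": [0, 0, 0]},
  ],
)

```text
t: 8.5
eef_pos: [0.5708, 0.0077, 0.0815]
orientation: [2.274, 2.167, 0.0]
force: [-0.4, -2.9, -3.4]
grip_width: 0.742
finger_force: 59.3
```

Emit:
step_arm(
  plan=[
    {"slide": [0, 0, 0], "rotation": [0, 0, 0]},
    {"slide": [0, 0, 0], "rotation": [0, 0, 0]},
    {"slide": [0, 0, 0], "rotation": [0, 0, 0]},
    {"slide": [0, 0, 0], "rotation": [0, 0, 0]},
    {"slide": [0, 0, 0], "rotation": [0, 0, 0]},
    {"slide": [0, 0, 0], "rotation": [0, 0, 0]},
    {"slide": [0, 0, 0], "rotation": [0, 0, 0]},
    {"slide": [0, 0, 0], "rotation": [0, 0, 0]},
  ],
  jaw=1,
)

```text
t: 9.5
eef_pos: [0.5707, 0.0079, 0.0813]
orientation: [2.274, 2.167, 0.0]
force: [-0.4, -0.5, 1.2]
grip_width: 1.004
finger_force: 0.0
```

Emit:
step_arm(
  plan=[
    {"slide": [0, 0, 0.1], "rotation": [0, 0, 0]},
    {"slide": [0, 0, 0.25], "rotation": [0, 0, 0]},
    {"slide": [0, 0, 0.38], "rotation": [0, 0, 0]},
    {"slide": [0, 0, 0.42], "rotation": [0, 0, 0]},
    {"slide": [-0.006, -0.1, 0.42], "rotation": [0, 0, 0]},
    {"slide": [-0.012, -0.2, 0.42], "rotation": [0, 0, 0]},
    {"slide": [-0.012, -0.225, 0.42], "rotation": [0, 0, 0]},
    {"slide": [-0.012, -0.225, 0.42], "rotation": [0, 0, 0]},
  ],
)

```text
t: 10.5
eef_pos: [0.5667, -0.0592, 0.2066]
orientation: [-2.274, -2.166, 0.0]
force: [0.4, 0.7, 0.0]
grip_width: 1.006
finger_force: 0.0
```

Emit:
step_arm(
  plan=[
    {"slide": [0, 0, -0.06], "rotation": [0, 0, 0]},
    {"slide": [0, 0, -0.16], "rotation": [0, 0, 0]},
    {"slide": [0, 0, -0.28], "rotation": [0, 0, 0]},
    {"slide": [0, 0, -0.38], "rotation": [0, 0, 0]},
    {"slide": [0, 0, -0.437], "rotation": [0, 0, 0]},
    {"slide": [0, 0, -0.437], "rotation": [0, 0, 0]},
    {"slide": [0, 0, -0.437], "rotation": [0, 0, 0]},
    {"slide": [0, 0, -0.437], "rotation": [0, 0, 0]},
  ],
  jaw=0,
)

```text
t: 11.5
eef_pos: [0.5681, -0.0596, 0.0775]
orientation: [2.273, 2.166, 0.003]
force: [0.0, 0.5, -0.5]
grip_width: 0.001
finger_force: 0.0
```

```bash
python3 - <<'E'
from h import *
r=cams.read_camera('wrist')['color'];s=cams.read_camera('scene')['color'][140:260,240:400]
a=cv2.resize(r,(480,300));b=cv2.resize(s,(640,480),interpolation=cv2.INTER_CUBIC)[:300]
cv2.imwrite('pics/w3.png',np.vstack([cv2.copyMakeBorder(a,0,0,0,160,0),b]));x=status.state();print(x['t'],x['eef_pos'])
E
```

```text
11.6 [ 0.56778317 -0.05969845  0.07725581]
```

View pics/w3.png

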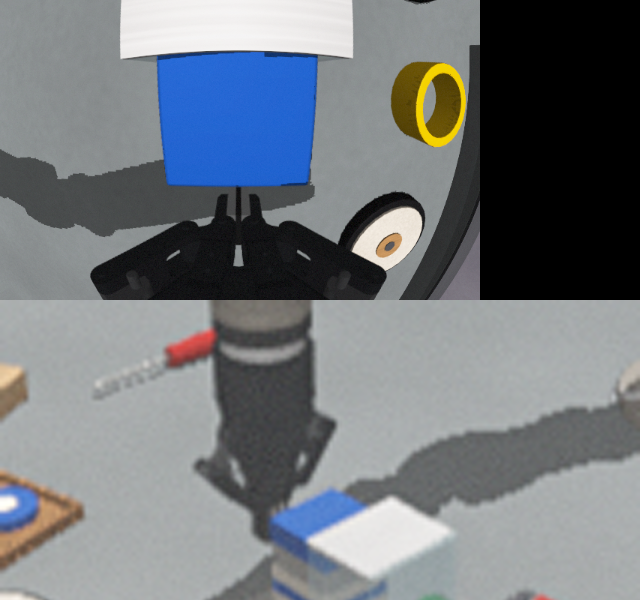

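The tin is upright and aligned, with its nose in the cage and the shut fingers centred behind it (col 238). Push it along the turner's x.

Emit:
step_arm(
  plan=[
    {"slide": [0.001, 0.03, 0], "rotation": [0, 0, 0]},
    {"slide": [0.003, 0.06, 0], "rotation": [0, 0, 0]},
    {"slide": [0.004, 0.09, 0], "rotation": [0, 0, 0]},
    {"slide": [0.006, 0.12, 0], "rotation": [0, 0, 0]},
    {"slide": [0.008, 0.15, 0], "rotation": [0, 0, 0]},
    {"slide": [0.009, 0.18, 0], "rotation": [0, 0, 0]},
    {"slide": [0.01, 0.21, 0], "rotation": [0, 0, 0]},
    {"slide": [0.012, 0.23, 0], "rotation": [0, 0, 0]},
  ],
)

```text
t: 12.6
eef_pos: [0.5706, 0.0102, 0.0762]
orientation: [-2.274, -2.168, 0.0]
force: [-0.6, -4.7, 1.2]
grip_width: -0.001
finger_force: 1.2
```

Emit:
step_arm(
  plan=[
    {"slide": [0, 0.005, 0], "rotation": [0, 0, 0]},
    {"slide": [0, 0.01, 0], "rotation": [0, 0, 0]},
    {"slide": [0, 0.015, 0], "rotation": [0, 0, 0]},
    {"slide": [0, 0.02, 0], "rotation": [0, 0, 0]},
    {"slide": [0, 0.024, 0], "rotation": [0, 0, 0]},
    {"slide": [0, 0.027, 0], "rotation": [0, 0, 0]},
    {"slide": [0, 0.03, 0], "rotation": [0, 0, 0]},
    {"slide": [0, 0.03, 0], "rotation": [0, 0, 0]},
  ],
)

```text
t: 13.6
eef_pos: [0.5706, 0.0156, 0.0763]
orientation: [2.275, 2.163, -0.004]
force: [-0.3, -8.3, 2.6]
grip_width: -0.0
finger_force: 0.3
```

Emit:
step_arm(
  plan=[
    {"slide": [0, 0.003, 0], "rotation": [0, 0, 0]},
    {"slide": [0, 0.006, 0], "rotation": [0, 0, 0]},
    {"slide": [0, 0.009, 0], "rotation": [0, 0, 0]},
    {"slide": [0, 0.012, 0], "rotation": [0, 0, 0]},
    {"slide": [0, 0.015, 0], "rotation": [0, 0, 0]},
    {"slide": [0, 0.017, 0], "rotation": [0, 0, 0]},
    {"slide": [0, 0.017, 0], "rotation": [0, 0, 0]},
    {"slide": [0, 0.017, 0], "rotation": [0, 0, 0]},
  ],
)

```text
t: 14.6
eef_pos: [0.5705, 0.0154, 0.0763]
orientation: [2.276, 2.157, -0.011]
force: [-0.9, -17.6, 4.9]
grip_width: 0.001
finger_force: 0.0
```

```bash
python3 - <<'E'
from h import *
r=cams.read_camera('wrist')['color'];s=cams.read_camera('scene')['color'][165:265,285:400]
a=cv2.resize(r,(480,300))[:,:];b=cv2.resize(s,(345,300),interpolation=cv2.INTER_CUBIC)
cv2.imwrite('pics/w4.png',np.hstack([a[:,80:],b]));x=status.state();print(x['t'],x['eef_pos'],x['force'])
E
```

```text
14.7 [0.57049782 0.01542105 0.07629984] [ -1.28870086 -17.66610822   5.22088065]
```

View pics/w4.png

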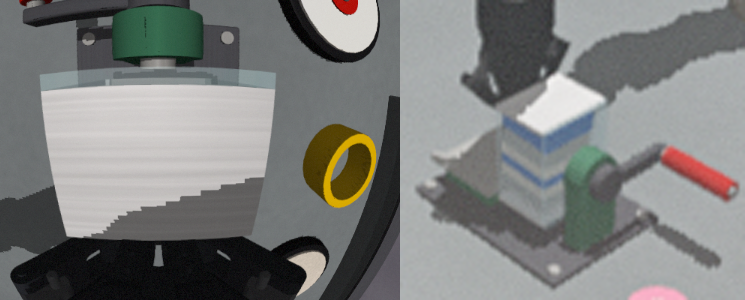

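The tin looks home, because the push stalled at 17 N. I'll back off and check whether it is flush.

Emit:
step_arm(
  plan=[
    {"slide": [-0.001, -0.05, 0], "rotation": [0, 0, 0]},
    {"slide": [-0.005, -0.15, 0], "rotation": [0, 0, 0]},
    {"slide": [-0.012, -0.25, 0], "rotation": [0, 0, 0]},
    {"slide": [-0.02, -0.4, 0], "rotation": [0, 0, 0]},
    {"slide": [-0.023, -0.47, 0.05], "rotation": [0, 0, 0]},
    {"slide": [-0.023, -0.47, 0.2], "rotation": [0, 0, 0]},
    {"slide": [-0.023, -0.47, 0.36], "rotation": [0, 0, 0]},
    {"slide": [-0.023, -0.47, 0.42], "rotation": [0, 0, 0]},
  ],
)

```text
t: 15.7
eef_pos: [0.5659, -0.1154, 0.2053]
orientation: [2.27, 2.167, 0.009]
force: [0.5, -0.5, 0.8]
grip_width: 0.001
finger_force: 0.0
```

```bash
python3 - <<'E'
from h import *
r=cams.read_camera('wrist');c=r['color']
x=status.state();print(x['t'],x['eef_pos'])
R=np.array(r['R']);t=np.array(r['t']);f,cx,cy=K(r)
def pf(X):
    v=X@R.T+t;th=np.arccos(v[:,2]/np.linalg.norm(v,axis=1));d=v[:,:2]/np.linalg.norm(v[:,:2],axis=1)[:,None];return d*(f*th)[:,None]+[cx,cy]
ex=np.array([.0493,.9988]);ey=np.array([-.9988,.0493]);T=np.array([.5732,.0652])
w=lambda a,b,z:np.r_[T+a*ex+b*ey,z]
for nm,p in dict(roofL=w(-.034,.037,.141),roofR=w(-.034,-.037,.141),lidL=w(-.034,.032,.130),lidR=w(-.034,-.032,.130),botL=w(-.034,.032,.034),botR=w(-.034,-.032,.034)).items():print(nm,pf(p[None])[0].round(1))
u=int(pf(w(-.034,0,.13)[None])[0,0]);v=int(pf(w(-.034,0,.13)[None])[0,1])
y0=max(0,v-70);x0=max(0,u-110)
cv2.imwrite('pics/w5.png',cv2.resize(c[y0:y0+160,x0:x0+220],None,fx=3.5,fy=3.5,interpolation=cv2.INTER_CUBIC));print(x0,y0)
E
```

```text
15.75 [ 0.56630579 -0.11578525  0.2063608 ]
roofL [257.3   8.6]
roofR [368.9   8.6]
lidL [267.1  12.4]
lidR [359.2  12.4]
botL [281.6  37.9]
botR [346.1  37.9]
203 0
```

View pics/w5.png

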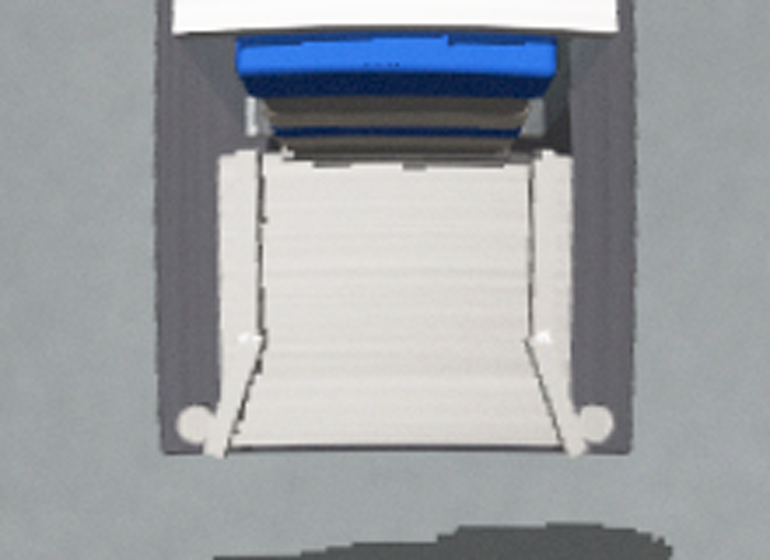

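```bash
python3 - <<'E'
from h import *
r=cams.read_camera('wrist');R=np.array(r['R']);t=np.array(r['t']);f,cx,cy=K(r)
def pf(X):
    v=X@R.T+t;th=np.arccos(v[:,2]/np.linalg.norm(v,axis=1));d=v[:,:2]/np.linalg.norm(v[:,:2],axis=1)[:,None];return d*(f*th)[:,None]+[cx,cy]
ex=np.array([.0493,.9988]);ey=np.array([-.9988,.0493]);T=np.array([.5732,.0652])
for a in(-.034,-.038,-.042,-.046,-.050):
    print(a,[[(q+.5-[203,0])@np.eye(2)*3.5 for q in pf(np.r_[T+a*ex+b*ey,z][None])][0].round(0).tolist() for b,z in((.032,.130),(.032,.034),(.05,.035),(.037,.141))])
for n in [(-.125,.05,.035)]:print((pf(np.r_[T+n[0]*ex+n[1]*ey,n[2]][None])[0]+.5-[203,0])*3.5)
for n in [(-.04,.05,.035)]:print((pf(np.r_[T+n[0]*ex+n[1]*ey,n[2]][None])[0]+.5-[203,0])*3.5)
E
```

```text
-0.034 [[224.0, 45.0], [275.0, 133.0], [212.0, 135.0], [190.0, 31.0]]
-0.038 [[224.0, 63.0], [275.0, 146.0], [212.0, 149.0], [189.0, 50.0]]
-0.042 [[224.0, 81.0], [275.0, 160.0], [212.0, 162.0], [189.0, 69.0]]
-0.046 [[223.0, 100.0], [275.0, 173.0], [212.0, 175.0], [189.0, 89.0]]
-0.05 [[223.0, 118.0], [275.0, 186.0], [212.0, 188.0], [188.0, 108.0]]
[214.58381799 443.18554263]
[211.79601402 155.17532429]
```

The tin is still about 6 mm proud. The roof edge is at crop row 31 and the lid edge at row 73, which puts the tin front near turner x = -40 mm. The shut linkage probably met the cage front. I'll tilt the tool 40° so the tips lead, and push again.

Emit:
step_arm(
  plan=[
    {"slide": [0, 0, 0], "rotation": [0.08, -0.004, 0]},
    {"slide": [0, 0, 0], "rotation": [0.16, -0.008, 0]},
    {"slide": [0, 0, 0], "rotation": [0.24, -0.012, 0]},
    {"slide": [0, 0, -0.05], "rotation": [0.333, -0.016, 0]},
    {"slide": [0, 0, -0.15], "rotation": [0.333, -0.016, 0]},
    {"slide": [0, 0, -0.28], "rotation": [0.333, -0.016, 0]},
    {"slide": [0, 0, -0.4], "rotation": [0.333, -0.016, 0]},
    {"slide": [0, 0, -0.46], "rotation": [0.333, -0.016, 0]},
  ],
)

```text
t: 16.8
eef_pos: [0.5616, -0.1158, 0.0608]
orientation: [-1.863, -1.773, -0.676]
force: [-0.6, 0.0, 0.2]
grip_width: -0.002
finger_force: 0.0
```

Emit:
step_arm(
  plan=[
    {"slide": [0.003, 0.05, 0.01], "rotation": [0, 0, 0]},
    {"slide": [0.006, 0.12, 0.015], "rotation": [0, 0, 0]},
    {"slide": [0.01, 0.2, 0.015], "rotation": [0, 0, 0]},
    {"slide": [0.014, 0.28, 0.015], "rotation": [0, 0, 0]},
    {"slide": [0.018, 0.34, 0.015], "rotation": [0, 0, 0]},
    {"slide": [0.02, 0.38, 0.015], "rotation": [0, 0, 0]},
    {"slide": [0.021, 0.4, 0.015], "rotation": [0, 0, 0]},
    {"slide": [0.021, 0.41, 0.015], "rotation": [0, 0, 0]},
  ],
)

```text
t: 17.8
eef_pos: [0.5702, 0.0052, 0.0686]
orientation: [-1.867, -1.778, -0.679]
force: [0.3, 0.2, -0.2]
grip_width: -0.002
finger_force: 0.0
```

Emit:
step_arm(
  plan=[
    {"slide": [0, 0.015, 0], "rotation": [0, 0, 0]},
    {"slide": [0.001, 0.03, 0], "rotation": [0, 0, 0]},
    {"slide": [0.002, 0.038, 0], "rotation": [0, 0, 0]},
    {"slide": [0.002, 0.046, 0], "rotation": [0, 0, 0]},
    {"slide": [0.003, 0.052, 0], "rotation": [0, 0, 0]},
    {"slide": [0.003, 0.057, 0], "rotation": [0, 0, 0]},
    {"slide": [0.003, 0.062, 0], "rotation": [0, 0, 0]},
    {"slide": [0.003, 0.062, 0], "rotation": [0, 0, 0]},
  ],
)

```text
t: 18.8
eef_pos: [0.5707, 0.0244, 0.0685]
orientation: [-1.865, -1.778, -0.679]
force: [-0.2, -1.2, -1.0]
grip_width: 0.001
finger_force: 1.0
```

Emit:
step_arm(
  plan=[
    {"slide": [0, 0.004, 0], "rotation": [0, 0, 0]},
    {"slide": [0, 0.008, 0], "rotation": [0, 0, 0]},
    {"slide": [0, 0.012, 0], "rotation": [0, 0, 0]},
    {"slide": [0, 0.015, 0], "rotation": [0, 0, 0]},
    {"slide": [0, 0.018, 0], "rotation": [0, 0, 0]},
    {"slide": [0, 0.02, 0], "rotation": [0, 0, 0]},
    {"slide": [0, 0.02, 0], "rotation": [0, 0, 0]},
    {"slide": [0, 0.02, 0], "rotation": [0, 0, 0]},
  ],
)

```text
t: 19.8
eef_pos: [0.5715, 0.0261, 0.0681]
orientation: [-1.872, -1.779, -0.678]
force: [-1.7, -11.1, 0.3]
grip_width: -0.001
finger_force: 5.3
```

Stalled at 11 N, and about 6 mm further in. Retreat, straighten and verify.

Emit:
step_arm(
  plan=[
    {"slide": [-0.003, -0.06, 0], "rotation": [0, 0, 0]},
    {"slide": [-0.01, -0.2, 0], "rotation": [0, 0, 0]},
    {"slide": [-0.018, -0.36, 0.02], "rotation": [0, 0, 0]},
    {"slide": [-0.02, -0.47, 0.12], "rotation": [0, 0, 0]},
    {"slide": [-0.02, -0.47, 0.28], "rotation": [-0.08, 0.004, 0]},
    {"slide": [-0.02, -0.47, 0.42], "rotation": [-0.16, 0.008, 0]},
    {"slide": [-0.02, -0.47, 0.46], "rotation": [-0.25, 0.012, 0]},
    {"slide": [-0.02, -0.47, 0.46], "rotation": [-0.333, 0.016, 0]},
  ],
)

```text
t: 20.8
eef_pos: [0.5659, -0.1095, 0.2098]
orientation: [2.269, 2.164, -0.0]
force: [-0.7, -0.5, -1.6]
grip_width: -0.003
finger_force: 0.0
```

```bash
python3 - <<'E'
from h import *
r=cams.read_camera('wrist');c=r['color'];R=np.array(r['R']);t=np.array(r['t']);f,cx,cy=K(r)
x=status.state();print(x['t'],x['eef_pos'],x['orientation'])
def pf(X):
    v=X@R.T+t;th=np.arccos(v[:,2]/np.linalg.norm(v,axis=1));d=v[:,:2]/np.linalg.norm(v[:,:2],axis=1)[:,None];return d*(f*th)[:,None]+[cx,cy]
ex=np.array([.0493,.9988]);ey=np.array([-.9988,.0493]);T=np.array([.5732,.0652])
for a in(-.030,-.034,-.038,-.042):
    print(a,[((pf(np.r_[T+a*ex+b*ey,z][None])[0]+.5-[203,0])*3.5).round(0).tolist() for b,z in((.032,.130),(.032,.034),(.037,.141))])
cv2.imwrite('pics/w6.png',cv2.resize(c[0:130,203:423],None,fx=3.5,fy=3.5,interpolation=cv2.INTER_CUBIC))
E
```

```text
20.85 [ 0.56639686 -0.10144255  0.20960184] [2.25687582e+00 2.17763192e+00 2.43753850e-04]
-0.03 [[230.0, 57.0], [279.0, 140.0], [196.0, 44.0]]
-0.034 [[230.0, 75.0], [279.0, 153.0], [196.0, 63.0]]
-0.038 [[229.0, 93.0], [279.0, 166.0], [195.0, 82.0]]
-0.042 [[229.0, 111.0], [279.0, 179.0], [195.0, 101.0]]
```

View pics/w6.png

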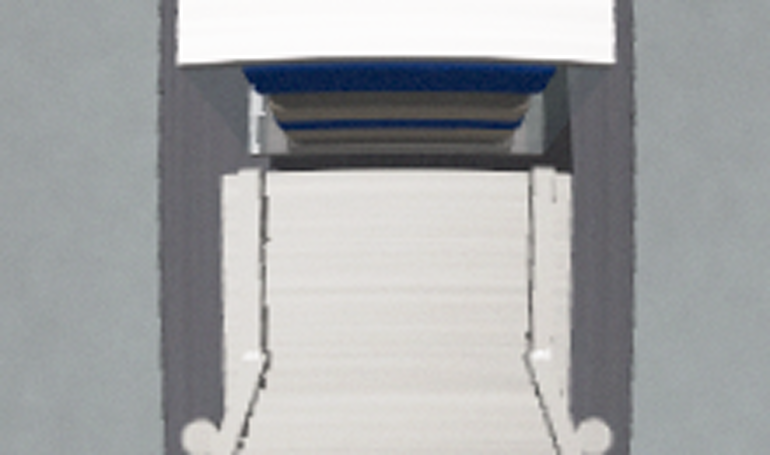

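Now flush: the lid front is right under the roof edge (row 63) and the tin's foot is at row 153, as predicted for -34 mm. On to the crank.

Emit:
step_arm(
  plan=[
    {"slide": [-0.01, 0.1, 0.02], "rotation": [0, 0, 0]},
    {"slide": [-0.05, 0.27, 0.03], "rotation": [0, 0, 0]},
    {"slide": [-0.09, 0.45, 0.03], "rotation": [0, 0, 0]},
    {"slide": [-0.13, 0.63, 0.03], "rotation": [0, 0, 0]},
    {"slide": [-0.17, 0.81, 0.03], "rotation": [0, 0, 0]},
    {"slide": [-0.2, 0.93, 0], "rotation": [0, 0, 0]},
    {"slide": [-0.206, 0.984, 0], "rotation": [0, 0, 0]},
    {"slide": [-0.206, 0.984, 0], "rotation": [0, 0, 0]},
  ],
  jaw=0.7,
)

```text
t: 21.85
eef_pos: [0.503, 0.1847, 0.2067]
orientation: [-2.272, -2.168, 0.001]
force: [0.1, -0.4, 0.8]
grip_width: 0.698
finger_force: 0.0
```

```bash
python3 - <<'E'
from h import *
r=cams.read_camera('wrist');R=np.array(r['R']);t=np.array(r['t']);f,cx,cy=K(r)
x=status.state();print(x['t'],np.round(x['eef_pos'],4),np.round(x['orientation'],3),np.round(x['q'],2))
m=mask(r,(0,150,40),(8,255,255),(150,80,500,400));n,l,st,_=cv2.connectedComponentsWithStats(m);C=-R.T@t
for k in range(1,n):
    if st[k,4]>200:
        v,u=np.nonzero(l==k);d=np.c_[u,v]-[cx,cy];rr=np.linalg.norm(d,axis=1);th=rr/f
        w=np.c_[d/rr[:,None]*np.sin(th)[:,None],np.cos(th)]@R;P=(C+w*((.088-C[2])/w[:,2])[:,None])[:,:2]
        print(st[k],cv2.minAreaRect((P*1000).astype(np.float32)))
E
```

```text
21.9 [0.5036 0.1831 0.2067] [-2.275e+00 -2.166e+00  1.000e-03] [-0.01  0.24 -0.5   1.83  0.13  1.1  -0.6 ]
[ 307  139   25   91 2027] ((505.957763671875, 192.1572723388672), (82.86687469482422, 21.017803192138672), 86.817138671875)
```

Emit:
step_arm(
  plan=[
    {"slide": [0.005, 0.03, -0.08], "rotation": [0, 0, 0]},
    {"slide": [0.005, 0.03, -0.18], "rotation": [0, 0, 0]},
    {"slide": [0.005, 0.03, -0.29], "rotation": [0, 0, 0]},
    {"slide": [0.005, 0.03, -0.38], "rotation": [0, 0, 0]},
    {"slide": [0.005, 0.03, -0.44], "rotation": [0, 0, 0]},
    {"slide": [0.005, 0.03, -0.468], "rotation": [0, 0, 0]},
    {"slide": [0.005, 0.03, -0.468], "rotation": [0, 0, 0]},
    {"slide": [0.005, 0.03, -0.468], "rotation": [0, 0, 0]},
  ],
)

```text
t: 22.9
eef_pos: [0.5055, 0.1935, 0.0673]
orientation: [2.274, 2.166, 0.003]
force: [0.8, 0.0, 0.4]
grip_width: 0.7
finger_force: 0.0
```

Emit:
step_arm(
  plan=[
    {"slide": [0, 0, 0], "rotation": [0, 0, 0]},
    {"slide": [0, 0, 0], "rotation": [0, 0, 0]},
    {"slide": [0, 0, 0], "rotation": [0, 0, 0]},
    {"slide": [0, 0, 0], "rotation": [0, 0, 0]},
    {"slide": [0, 0, 0], "rotation": [0, 0, 0]},
    {"slide": [0, 0, 0], "rotation": [0, 0, 0]},
    {"slide": [0, 0, 0], "rotation": [0, 0, 0]},
    {"slide": [0, 0, 0], "rotation": [0, 0, 0]},
  ],
  jaw=0,
  squeeze=40,
)

```text
t: 23.9
eef_pos: [0.5041, 0.1935, 0.0668]
orientation: [-2.274, -2.167, 0.001]
force: [-3.7, -0.2, 6.4]
grip_width: 0.242
finger_force: 39.0
```

Sleeve gripped. Crank over the top, first 60°.

Emit:
step_arm(
  plan=[
    {"slide": [0.002, 0, 0.033], "rotation": [0, 0, 0]},
    {"slide": [0.0085, 0, 0.065], "rotation": [0, 0, 0]},
    {"slide": [0.019, -0.001, 0.096], "rotation": [0, 0, 0]},
    {"slide": [0.0335, -0.002, 0.125], "rotation": [0, 0, 0]},
    {"slide": [0.052, -0.003, 0.152], "rotation": [0, 0, 0]},
    {"slide": [0.073, -0.004, 0.177], "rotation": [0, 0, 0]},
    {"slide": [0.098, -0.005, 0.198], "rotation": [0, 0, 0]},
    {"slide": [0.125, -0.006, 0.2165], "rotation": [0, 0, 0]},
  ],
)

```text
t: 24.9
eef_pos: [0.5417, 0.1916, 0.132]
orientation: [-2.274, -2.167, 0.002]
force: [-4.4, 1.4, -3.2]
grip_width: 0.239
finger_force: 40.0
```

Emit:
step_arm(
  plan=[
    {"slide": [0.029, -0.0015, 0.0145], "rotation": [0, 0, 0]},
    {"slide": [0.06, -0.003, 0.025], "rotation": [0, 0, 0]},
    {"slide": [0.092, -0.0045, 0.0315], "rotation": [0, 0, 0]},
    {"slide": [0.125, -0.006, 0.0335], "rotation": [0, 0, 0]},
    {"slide": [0.1575, -0.008, 0.0315], "rotation": [0, 0, 0]},
    {"slide": [0.1895, -0.0095, 0.025], "rotation": [0, 0, 0]},
    {"slide": [0.2205, -0.011, 0.0145], "rotation": [0, 0, 0]},
    {"slide": [0.25, -0.0125, 0], "rotation": [0, 0, 0]},
  ],
)

```text
t: 25.9
eef_pos: [0.6169, 0.1882, 0.1317]
orientation: [-2.273, -2.167, 0.001]
force: [-6.1, 2.8, -1.4]
grip_width: 0.24
finger_force: 40.2
```

Emit:
step_arm(
  plan=[
    {"slide": [0.027, -0.001, -0.0185], "rotation": [0, 0, 0]},
    {"slide": [0.052, -0.0025, -0.0395], "rotation": [0, 0, 0]},
    {"slide": [0.073, -0.0035, -0.0645], "rotation": [0, 0, 0]},
    {"slide": [0.0915, -0.0045, -0.0915], "rotation": [0, 0, 0]},
    {"slide": [0.106, -0.005, -0.121], "rotation": [0, 0, 0]},
    {"slide": [0.1165, -0.0055, -0.152], "rotation": [0, 0, 0]},
    {"slide": [0.123, -0.006, -0.184], "rotation": [0, 0, 0]},
    {"slide": [0.125, -0.006, -0.2165], "rotation": [0, 0, 0]},
  ],
)

```text
t: 26.9
eef_pos: [0.6541, 0.1865, 0.0672]
orientation: [-2.273, -2.167, 0.002]
force: [-7.8, 2.0, 4.5]
grip_width: 0.242
finger_force: 40.7
```

Press gently to the stop and hold for over 2 s.

Emit:
step_arm(
  plan=[
    {"slide": [0, 0, -0.006], "rotation": [0, 0, 0]},
    {"slide": [0, 0, -0.012], "rotation": [0, 0, 0]},
    {"slide": [0, 0, -0.012], "rotation": [0, 0, 0]},
    {"slide": [0, 0, -0.012], "rotation": [0, 0, 0]},
    {"slide": [0, 0, -0.012], "rotation": [0, 0, 0]},
    {"slide": [0, 0, -0.012], "rotation": [0, 0, 0]},
    {"slide": [0, 0, -0.012], "rotation": [0, 0, 0]},
    {"slide": [0, 0, -0.012], "rotation": [0, 0, 0]},
  ],
)

```text
t: 27.9
eef_pos: [0.6542, 0.1865, 0.0667]
orientation: [-2.274, -2.167, 0.002]
force: [-11.7, -0.7, 16.4]
grip_width: 0.241
finger_force: 42.0
```

Emit:
step_arm(
  plan=[
    {"slide": [0, 0, 0], "rotation": [0, 0, 0]},
    {"slide": [0, 0, 0], "rotation": [0, 0, 0]},
    {"slide": [0, 0, 0], "rotation": [0, 0, 0]},
    {"slide": [0, 0, 0], "rotation": [0, 0, 0]},
    {"slide": [0, 0, 0], "rotation": [0, 0, 0]},
    {"slide": [0, 0, 0], "rotation": [0, 0, 0]},
    {"slide": [0, 0, 0], "rotation": [0, 0, 0]},
    {"slide": [0, 0, 0], "rotation": [0, 0, 0]},
  ],
)

```text
t: 28.9
eef_pos: [0.6541, 0.1865, 0.0666]
orientation: [-2.274, -2.167, 0.002]
force: [-12.4, -1.1, 16.9]
grip_width: 0.248
finger_force: 42.0
```

Emit:
step_arm(
  plan=[
    {"slide": [0, 0, 0], "rotation": [0, 0, 0]},
    {"slide": [0, 0, 0], "rotation": [0, 0, 0]},
    {"slide": [0, 0, 0], "rotation": [0, 0, 0]},
    {"slide": [0, 0, 0], "rotation": [0, 0, 0]},
    {"slide": [0, 0, 0], "rotation": [0, 0, 0]},
    {"slide": [0, 0, 0], "rotation": [0, 0, 0]},
    {"slide": [0, 0, 0], "rotation": [0, 0, 0]},
    {"slide": [0, 0, 0], "rotation": [0, 0, 0]},
  ],
)

```text
t: 29.9
eef_pos: [0.6541, 0.1865, 0.0667]
orientation: [-2.274, -2.167, 0.002]
force: [-12.2, 0.0, 15.6]
grip_width: 0.242
finger_force: 42.0
```

```bash
python3 - <<'E'
from h import *
s=cams.read_camera('scene')['color'][165:265,270:400];cv2.imwrite('pics/s7.png',cv2.resize(s,(650,500),interpolation=cv2.INTER_CUBIC))
E
```

```text
(no output)
```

View pics/s7.png

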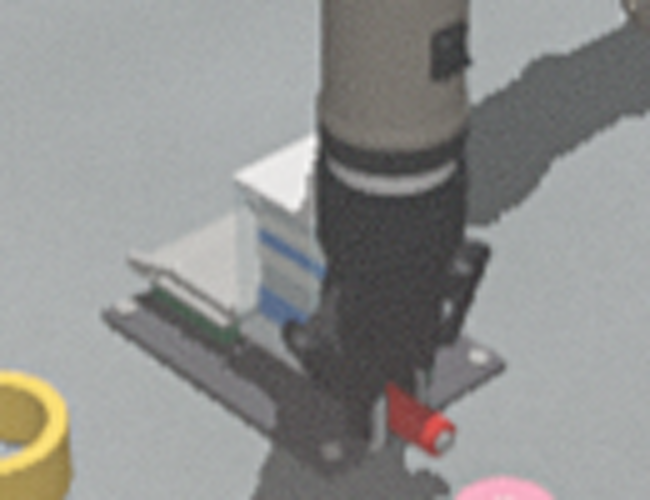

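The cage is on the stop with the tin inverted: the blue lid is at the bottom, (285,305). It has been held for 3 s, so I'll crank back.

Emit:
step_arm(
  plan=[
    {"slide": [-0.002, 0, 0.045], "rotation": [0, 0, 0]},
    {"slide": [-0.0085, 0, 0.077], "rotation": [0, 0, 0]},
    {"slide": [-0.019, 0.001, 0.108], "rotation": [0, 0, 0]},
    {"slide": [-0.0335, 0.002, 0.137], "rotation": [0, 0, 0]},
    {"slide": [-0.052, 0.003, 0.164], "rotation": [0, 0, 0]},
    {"slide": [-0.073, 0.004, 0.189], "rotation": [0, 0, 0]},
    {"slide": [-0.098, 0.005, 0.21], "rotation": [0, 0, 0]},
    {"slide": [-0.125, 0.006, 0.2285], "rotation": [0, 0, 0]},
  ],
)

```text
t: 30.95
eef_pos: [0.6172, 0.1882, 0.1317]
orientation: [2.274, 2.167, 0.003]
force: [-0.3, 5.5, -11.3]
grip_width: 0.238
finger_force: 39.8
```

Emit:
step_arm(
  plan=[
    {"slide": [-0.029, 0.0015, 0.0145], "rotation": [0, 0, 0]},
    {"slide": [-0.06, 0.003, 0.025], "rotation": [0, 0, 0]},
    {"slide": [-0.092, 0.0045, 0.0315], "rotation": [0, 0, 0]},
    {"slide": [-0.125, 0.006, 0.0335], "rotation": [0, 0, 0]},
    {"slide": [-0.1575, 0.008, 0.0315], "rotation": [0, 0, 0]},
    {"slide": [-0.1895, 0.0095, 0.025], "rotation": [0, 0, 0]},
    {"slide": [-0.2205, 0.011, 0.0145], "rotation": [0, 0, 0]},
    {"slide": [-0.25, 0.0125, 0], "rotation": [0, 0, 0]},
  ],
)

```text
t: 31.95
eef_pos: [0.5477, 0.1915, 0.135]
orientation: [2.27, 2.16, 0.017]
force: [5.6, 2.3, 0.9]
grip_width: 0.241
finger_force: 40.8
```

Emit:
step_arm(
  plan=[
    {"slide": [-0.027, 0.001, -0.0185], "rotation": [0, 0, 0]},
    {"slide": [-0.052, 0.0025, -0.0395], "rotation": [0, 0, 0]},
    {"slide": [-0.073, 0.0035, -0.0645], "rotation": [0, 0, 0]},
    {"slide": [-0.0915, 0.0045, -0.0915], "rotation": [0, 0, 0]},
    {"slide": [-0.106, 0.005, -0.121], "rotation": [0, 0, 0]},
    {"slide": [-0.1165, 0.0055, -0.152], "rotation": [0, 0, 0]},
    {"slide": [-0.123, 0.006, -0.184], "rotation": [0, 0, 0]},
    {"slide": [-0.125, 0.006, -0.2165], "rotation": [0, 0, 0]},
  ],
)

```text
t: 32.95
eef_pos: [0.5042, 0.1934, 0.0682]
orientation: [2.274, 2.166, -0.0]
force: [-6.0, 2.3, 4.3]
grip_width: 0.242
finger_force: 41.4
```

Emit:
step_arm(
  plan=[
    {"slide": [0, 0, -0.006], "rotation": [0, 0, 0]},
    {"slide": [0, 0, -0.012], "rotation": [0, 0, 0]},
    {"slide": [0, 0, -0.012], "rotation": [0, 0, 0]},
    {"slide": [0, 0, -0.012], "rotation": [0, 0, 0]},
    {"slide": [0, 0, -0.012], "rotation": [0, 0, 0]},
    {"slide": [0, 0, -0.012], "rotation": [0, 0, 0]},
    {"slide": [0, 0, -0.006], "rotation": [0, 0, 0]},
    {"slide": [0, 0, 0], "rotation": [0, 0, 0]},
  ],
)

```text
t: 33.95
eef_pos: [0.5042, 0.1934, 0.0675]
orientation: [2.274, 2.167, 0.0]
force: [-3.7, 3.6, -5.2]
grip_width: 0.241
finger_force: 40.5
```

Emit:
step_arm(
  plan=[
    {"slide": [0, 0, -0.01], "rotation": [0, 0, 0]},
    {"slide": [0, 0, -0.018], "rotation": [0, 0, 0]},
    {"slide": [0, 0, -0.018], "rotation": [0, 0, 0]},
    {"slide": [0, 0, -0.018], "rotation": [0, 0, 0]},
    {"slide": [0, 0, -0.018], "rotation": [0, 0, 0]},
    {"slide": [0, 0, -0.018], "rotation": [0, 0, 0]},
    {"slide": [0, 0, -0.014], "rotation": [0, 0, 0]},
    {"slide": [0, 0, -0.01], "rotation": [0, 0, 0]},
  ],
)

```text
t: 34.95
eef_pos: [0.5043, 0.1934, 0.0668]
orientation: [2.273, 2.166, -0.001]
force: [-8.5, 2.3, 9.6]
grip_width: 0.246
finger_force: 41.8
```

Emit:
step_arm(
  plan=[
    {"slide": [0, 0, 0], "rotation": [0, 0, 0]},
    {"slide": [0, 0, 0], "rotation": [0, 0, 0]},
    {"slide": [0, 0, 0], "rotation": [0, 0, 0]},
    {"slide": [0, 0, 0], "rotation": [0, 0, 0]},
    {"slide": [0, 0, 0], "rotation": [0, 0, 0]},
    {"slide": [0, 0, 0], "rotation": [0, 0, 0]},
    {"slide": [0, 0, 0], "rotation": [0, 0, 0]},
    {"slide": [0, 0, 0], "rotation": [0, 0, 0]},
  ],
  jaw=0.7,
)

```text
t: 35.95
eef_pos: [0.5046, 0.1933, 0.0633]
orientation: [2.274, 2.167, -0.0]
force: [0.7, -0.6, 0.8]
grip_width: 0.7
finger_force: 0.0
```

Emit:
step_arm(
  plan=[
    {"slide": [0, 0, 0.08], "rotation": [0, 0, 0]},
    {"slide": [0, 0, 0.2], "rotation": [0, 0, 0]},
    {"slide": [0, 0, 0.35], "rotation": [0, 0, 0]},
    {"slide": [0, 0, 0.5], "rotation": [0, 0, 0]},
    {"slide": [-0.1, 0, 0.6], "rotation": [0, 0, 0]},
    {"slide": [-0.2, 0, 0.6], "rotation": [0, 0, 0]},
    {"slide": [-0.25, 0, 0.6], "rotation": [0, 0, 0]},
    {"slide": [-0.25, 0, 0.6], "rotation": [0, 0, 0]},
  ],
)

```text
t: 36.95
eef_pos: [0.4291, 0.1931, 0.2431]
orientation: [2.273, 2.167, -0.0]
force: [-1.0, -0.4, -0.4]
grip_width: 0.697
finger_force: 0.0
```

```bash
python3 - <<'E'
from h import *
s=cams.read_camera('scene')['color'][140:320,215:460];t=cams.read_camera('top')['color'][100:250,195:475]
a=cv2.resize(s,(490,360),interpolation=cv2.INTER_CUBIC);b=cv2.resize(t,(448,240),interpolation=cv2.INTER_CUBIC)
cv2.imwrite('pics/f.png',np.vstack([a,cv2.copyMakeBorder(b,0,0,0,42,0)]));print(status.state()['t'])
E
```

```text
37.05
```

View pics/f.png

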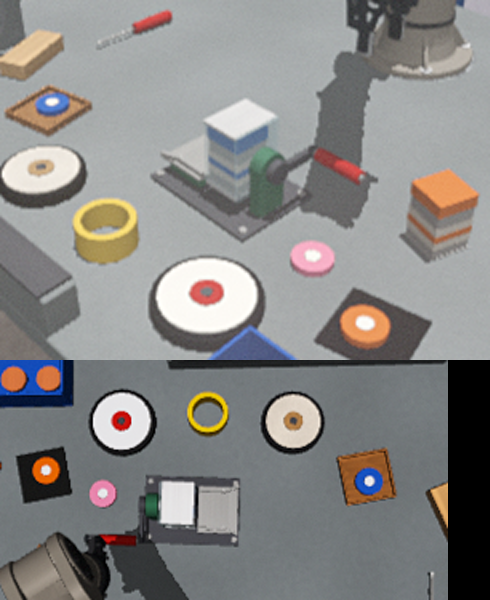

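The tin is upright in the level cage, the crank is back at its start on the robot's side, nothing else has moved, and the gripper is clear.

```bash
python3 -c "
from cell import ctrl;print(ctrl.hand_in())"
```

```text
the job is handed in; nothing more can be done
None
```

I handed in the job: the blue tin was loaded fully home, cranked upside down and held there about 3 s, cranked back upright and released at about 37 s of the 72 s allowed, with nothing else on the bench visibly moved.

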